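# Block the gap in the honey crate

### The arm

A 6-joint arm with a two-finger parallel gripper is mounted at the origin on a cart in front of the work surface, level with it; the furniture and walls round the work are solid. World frame = base frame: x ahead of the robot, y to its left, z up, the work surface at z = 0. Lengths are in m, angles in degrees, forces in N, time in s.
With the tool pointing down it reaches from about 0.225 to 0.725 m from the base axis. Payload 3.1 kg.
Tool frame: the origin (TCP) lies on the centre line of the jaws, within the pads' length; the fingertips stand 8 mm ahead of it and the grasp point (between the pads) lies 11 mm behind it; z points along the fingers, y is the line along which they close (so a half turn about z gives the same grasp; the last joint's range is limited). The gripper opens to 85 mm and grips with 20 to 120 N. Pads are 22 mm wide; open, the fingers measure 114 mm over their backs; the gripper's body (76 mm by 85 mm) begins 54 mm behind the grasp point. The pads swing forward as they close: fully open they stand 13 mm farther back than shut.
Start: joints at [57.135, 2.75, 5.684, 92.934, 0, 82.678], TCP at [0.226, 0.474, 0.239] pointing down, gripper open.
Joint ranges: [-166.93, 166.93], [-56.73, 111.36], [-69.38, 81.34], [-121.58, 131.49], [-85.45, 84.26], [-180, 180]. Speed limits (degrees/s): [159.86, 159.86, 180, 180, 180, 180].

### API

Orientations are given as [roll, pitch, yaw] about the fixed x, y, z axes, in that order (R = Rz(yaw) Ry(pitch) Rx(roll)).
In Python, from rig import arm, imaging gives the robot as it stands. The module is installed in compiled form; this text tells all that it offers.
- The arm moves only by the shell command python3 -m crank 'ROWS' [OPENING]. ROWS is JSON, a list of rows, each an object with "translation": the shift along the tool's x, y, z in mm, a list of three; "turn": the turn about the tool's z in degrees. In form: [{"translation": [dx, dy, dz], "turn": turn}, ...]. A call has 1 to 10 rows; each row shifts and turns the commanded pose from where the row before left it, along the tool's axes as they then stand; what a row does not reach is not made up. A row lasts 1/10 s, in which the tool goes at most 50 mm and 8.59 degrees, less where a joint would pass 70% of its speed; a pose out of reach is approached as far as the arm can. A call is refused whole if a number of a shift passes 50 or a number of a turn 8.59, either way. A call with a gripper value outside its range is refused whole. OPENING is the finger opening in mm, from 0 to 85.4, set as the call begins (- or left out, the last holds). The fingers move at their own pace and stop on an object; the grip force is fixed at half the most. Time passes only in rows, so rows that do not move let the fingers close. It gives the time, the measured TCP pose, the force, the opening and the grip force at its end, in the units of the state.
- arm.get_state(): the state, without advancing time (a new reading comes with each control period).
- imaging.snapshot(name): name is "scene" or "top" or "wrist"; returns a dict with "frame" (384x512x3 uint8, blue, green, red), "mtx" (3x3 intrinsics, pixels), "D" ([k1, k2, p1, p2, k3] as OpenCV has them; the pictures are not rectified), "pose" (4x4, takes a point from camera to world coordinates). Camera axes: x right, y down, z forward; pixel columns grow to the right and rows downward; lengths in m; the calibration is good to about 2 mm. A picture is of the moment at which its call begins. There is no depth.
- arm.sign_off(): hands the job in; it is judged then, once.
The state is a dict: "time_s": time; "joints": joint angles; "joint_velocities": joint speeds; "joint_torque": joint torques, N m; "tool_pos": TCP position; "tool_rot": TCP orientation; "wrist_force": force on the tool from outside, world axes, zero at the start; "wrist_torque": the same for the moment, N m; "opening": finger opening in m; "grasp_force": force on a finger pad.
Only numpy, scipy, OpenCV 4.12 (cv2) and the standard library are available. Lean on these libraries where they do the work, as an engineer would, in place of code of your own. Each camera call takes 0.05 s, during which the arm holds its last target. There are 200 camera calls.

### The job

The two honey jars in the small wooden crate can slide about because one end of the crate is empty. Of the three spare wooden blocks standing on the worktop, take the one of middle thickness, which nearly fills that gap, and stand it upright in the gap, square to the crate and down on its floor, then let go. Leave both jars standing in the crate where they are.

Things in the scene. Friction and masses are not known exactly. Their poses are not given: they have to be found in the camera images.
- gap (a point): Centre of the gap, on the floor of the fixed light wooden crate, 8 mm above the worktop. Crate outside 82 x 188 mm, rim 58 mm above the worktop, walls and floor 8 mm thick. x runs across the crate, y along it to the end wall beside the gap, z up. The gap is 66 mm wide in x (wall to wall) and about 52 mm long in y, from the end wall (+26 mm) to the nearer jar's side (about -26 mm).
- filler_mid (a point): Centre of the block that fits: plain light wood, standing, 52 mm in its x, 38 mm thick in its y, 105 mm tall in z, about 0.15 kg. In the gap its x and y lie along the gap's x and y (half turn as good), 7 mm to spare on each side, its top 20 mm above the jar lids. The other blocks, 20 and 66 mm thick, are else alike; all stand left of the crate, 9 cm or more apart centre to centre.
- jar_near_mid (a point): Centre (half-way up) of the honey jar next to the gap: round, glass with a green lid, 59 mm across, 85 mm tall, loose, standing on the crate's floor, 0.27 kg; its lid is 93 mm above the worktop. z up.
- jar_far_mid (a point): Centre (half-way up) of the other, equal honey jar, loose, at the crate's end away from the gap. z up.
Mind the look-alikes: they are no part of the job. What is shaped like the part that bears filler_mid but black is not meant.

How it is judged:
By the outcome, as a careful person would: the job done as asked, in the order asked, and still so for the second after the job is handed in, with the robot touching nothing.
It also fails if it takes over 38 s, if anything falls off the work surface, if the arm or the gripper's body presses on something with over 40 N, if the wrist force passes 120 N, or if a joint passes its speed limit or range.

## Working session

There is one attempt and no reset: what is moved stays moved. The work goes in short steps, Python scripts to look and compute and a shell command to move; the robot and the scene stay as the last step left them, time stands still between calls to the robot, and variables do not carry over. Pictures are saved under pics/ and viewed, at most 10 in all, crops included, and the job is handed in when it is done.

```bash
mkdir -p pics; cat > h.py <<'E'
import numpy as np, cv2
from rig import arm, imaging
def snap(n,f):
    s=imaging.snapshot(n); cv2.imwrite(f'pics/{f}.png',s['frame']); np.savez(f'pics/{f}.npz',**{k:np.array(s[k]) for k in('frame','mtx','D','pose')}); return s
def load(f): return np.load(f'pics/{f}.npz')
def plane(s,uv,z):
    p=cv2.undistortPoints(np.array(uv,float).reshape(-1,1,2),s['mtx'],s['D'])[:,0]
    T=s['pose']; d=np.c_[p,np.ones(len(p))]@T[:3,:3].T; o=T[:3,3]
    return o+d*((z-o[2])/d[:,2])[:,None]
def proj(s,P):
    T=np.linalg.inv(s['pose']); r=cv2.Rodrigues(T[:3,:3])[0]
    return cv2.projectPoints(np.array(P,float).reshape(-1,3),r,T[:3,3],s['mtx'],s['D'])[0][:,0]
E
python3 - <<'E'
from h import *
a=snap('scene','s1');b=snap('top','t1');print(arm.get_state());print(b['pose'],a['pose'])
cv2.imwrite('pics/both1.png',cv2.resize(np.hstack([a['frame'],b['frame']]),(800,300)))
E
```

```text
{'time_s': 0.1, 'joints': array([ 5.71357347e+01,  2.78765432e+00,  5.59954663e+00,  9.29340739e+01,
       -1.25280492e-03,  8.26767370e+01]), 'joint_velocities': array([-0.01474852, -0.07852034,  0.22786906, -0.10639605, -0.01466356,
        0.04202447]), 'joint_torque': array([ 2.75664490e-03, -3.39851546e+01,  3.20935392e+01,  1.59483188e-02,
       -1.31417260e-04,  1.48763553e-05]), 'tool_pos': array([0.22608322, 0.47322118, 0.23823411]), 'tool_rot': array([-1.79878655e+02, -1.43315669e-02,  1.54458984e+02]), 'wrist_force': array([0.01780701, 0.38538078, 0.65346213]), 'wrist_torque': array([ 0.01670735, -0.01262667,  0.01928664]), 'grasp_force': 0.0, 'opening': 0.08551304396380584}
[[-0.05684496 -0.97667829  0.20704629  0.29720307]
 [-0.99837507  0.05478101 -0.01569294  0.06212185]
 [ 0.00398475 -0.20760191 -0.97820528  0.8924557 ]
 [ 0.          0.          0.          1.        ]] [[ 0.94923905 -0.27347123  0.15543071  0.28813582]
 [-0.31411194 -0.79785986  0.51454186 -0.52879796]
 [-0.01670047 -0.53724587 -0.84326032  1.01272065]
 [ 0.          0.          0.          1.        ]]
```

View pics/t1.png

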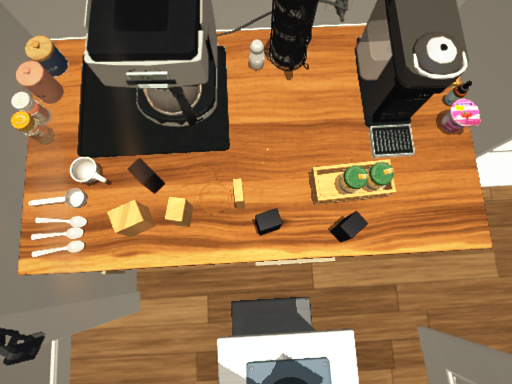

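View pics/s1.png

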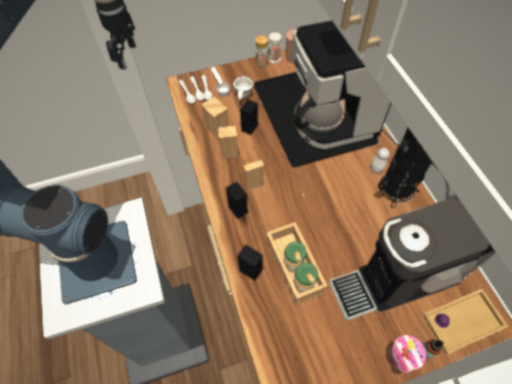

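The top view shows three light wood blocks at (130,215) about 66 mm thick, (177,210) mid and (238,192) thin. Black look-alikes stand at (147,176), (268,221) and (348,226). The crate is at (354,180), with its gap at the left (+y) end near (327,183). The mid block at (177,210) fits the description, and I'll confirm it in an enlarged crop.

```bash
python3 - <<'E'
from h import *
s=load('t1');f=s['frame']
c1=cv2.resize(f[185:245,100:200],(800,480),interpolation=cv2.INTER_CUBIC)[:, :]
c2=cv2.resize(f[150:210,305:405],(800,480),interpolation=cv2.INTER_CUBIC)
o=np.vstack([c1,c2]);cv2.imwrite('pics/c1.png',cv2.resize(o,(500,600)))
hsv=cv2.cvtColor(f,cv2.COLOR_BGR2HSV)
for p in[(177,205),(177,218),(238,185),(195,225),(315,185),(330,183),(352,180)]:print(p,hsv[p[1],p[0]])
E
```

```text
(177, 205) [ 25 122 254]
(177, 218) [ 25 122 254]
(238, 185) [ 25 124 254]
(195, 225) [ 14 188 214]
(315, 185) [ 15 171 172]
(330, 183) [ 25 122 254]
(352, 180) [ 57 119 154]
```

View pics/c1.png

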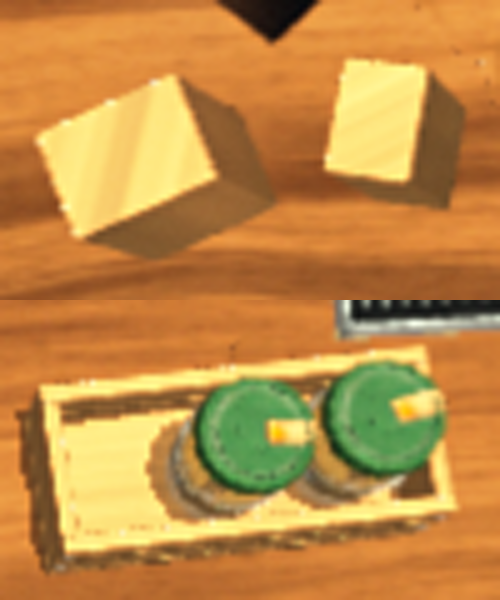

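The crop confirms it: the right block's top is about 38 x 52 mm, the middle thickness. Its corners in the crop are about (345,60), (428,68), (408,182) and (326,170). The rim corners of the crate are about (37,387), (427,345), (458,510) and (65,553), with the jars at its right end.

```bash
python3 - <<'E'
from h import *
s=load('t1');f=s['frame']
hsv=cv2.cvtColor(f,cv2.COLOR_BGR2HSV)
m=cv2.inRange(hsv,(20,80,215),(32,170,255))
n,l,st,c=cv2.connectedComponentsWithStats(m)
i=l[210,177]; q=cv2.findContours((l==i).astype('u1'),0,1)[0][0]
P=plane(s,q[:,0].astype(float),.105)[:,:2]
r=cv2.minAreaRect((P*1000).astype('f4'));print('block',r,st[i]); print(cv2.boxPoints(r))
cr=lambda a,oy,v0:[(k[0]/5+a,(k[1]-v0)/5+oy) for k in a_]
a_=[(345,60),(428,68),(408,182),(326,170)];B=plane(s,cr(100,185,0),.105);print(B.round(4),B.mean(0))
a_=[(37,387),(427,345),(458,510),(65,553)];C=plane(s,cr(305,150,300),.058);print(C.round(4),C.mean(0))
for i,j in((0,1),(1,2),(2,3),(3,0)):print(np.linalg.norm(C[i]-C[j]),np.degrees(np.arctan2(*(C[i]-C[j])[1::-1])),np.degrees(np.arctan2(*(B[i]-B[j])[1::-1])))
# lids
g=cv2.inRange(hsv,(50,80,60),(75,255,220));g[:150]=0;g[:,:320]=0
n,l,st,c=cv2.connectedComponentsWithStats(g);k=[(x,y) for x,y in c[1:][st[1:,4]>80]];print(k,plane(s,k,.093))
E
```

```text
block ((441.19281005859375, 230.92514038085938), (36.09508514404297, 50.37617874145508), 78.88702392578125) [165 197  20  24 371]
[[412.99847 218.07086]
 [462.43005 208.36115]
 [469.38715 243.77942]
 [419.95557 253.48914]]
[[0.4671 0.2432 0.105 ]
 [0.4614 0.2066 0.105 ]
 [0.4113 0.2161 0.105 ]
 [0.4185 0.2518 0.105 ]] [0.4395767  0.22943179 0.105     ]
[[ 0.5302 -0.0878  0.058 ]
 [ 0.5408 -0.2775  0.058 ]
 [ 0.4592 -0.2814  0.058 ]
 [ 0.4491 -0.0938  0.058 ]] [ 0.49484211 -0.18513142  0.058     ]
0.18999041363576938 93.19725826136542 81.21025358281976
0.08166597076071097 2.674723316399557 -10.783883039944538
0.18784122216527535 -86.91378502787663 -101.5019680924047
0.08131066078069196 -175.81282129078488 169.90176728012875
[(np.float64(380.3484848484849), np.float64(173.83939393939394)), (np.float64(354.5558912386707), np.float64(176.86404833836858))] [[ 0.4966898  -0.23545006  0.093     ]
 [ 0.4928587  -0.17556683  0.093     ]]
```

```bash
python3 -m crank '[{"translation":[-30,-13,0],"turn":0},{"translation":[-30,-13,0],"turn":0},{"translation":[-30,-13,0],"turn":0},{"translation":[-30,-13,0],"turn":0},{"translation":[-30,-13,0],"turn":0},{"translation":[-30,-13,0],"turn":0},{"translation":[-30,-13,0],"turn":0},{"translation":[-30,-13,0],"turn":0},{"translation":[-30,-13,0],"turn":0},{"translation":[-28,-10,0],"turn":0}]' 85
python3 -m crank '[{"translation":[0,0,0],"turn":8.4},{"translation":[0,0,0],"turn":8.4},{"translation":[0,0,0],"turn":8.4},{"translation":[0,0,0],"turn":8.4},{"translation":[0,0,0],"turn":8.4},{"translation":[0,0,0],"turn":8.4},{"translation":[0,0,0],"turn":8.4},{"translation":[0,0,0],"turn":8.4},{"translation":[0,0,0],"turn":8.3},{"translation":[0,0,0],"turn":0}]'
python3 - <<'E'
from h import *
s=snap('wrist','w1');st=arm.get_state();print(st['tool_pos'],st['tool_rot'],st['joints'].round(1),s['pose'])
E
```

```text
time_s: 1.1
tool_pos: [0.441, 0.2292, 0.2388]
tool_rot: [-180.0, -0.0, 154.4]
wrist_force: [0.5, 0.4, 0.2]
opening: 0.0845
grasp_force: 0.0
time_s: 2.1
tool_pos: [0.4402, 0.2305, 0.2387]
tool_rot: [-179.9, 0.0, 79.0]
wrist_force: [-0.0, 0.4, 0.7]
opening: 0.0851
grasp_force: 0.0
[0.44023844 0.23048886 0.23879021] [-1.79950203e+02  3.28040485e-02  7.91221499e+01] [ 19.9  -1.4   1.5  92.9  -0.  120.8] [[ 0.98167732 -0.18003744 -0.0624193   0.45611495]
 [-0.19054329 -0.93040688 -0.31310748  0.31070405]
 [-0.00170428  0.31926408 -0.94766425  0.3712033 ]
 [ 0.          0.          0.          1.        ]]
```

View pics/w1.png

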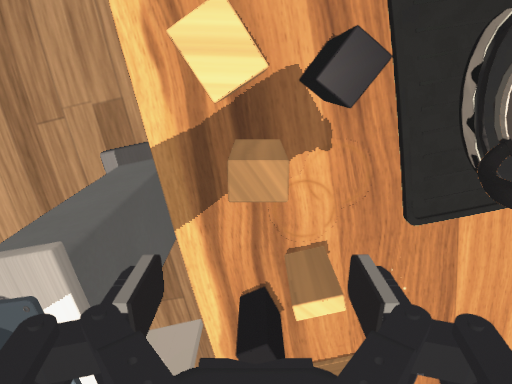

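The wrist view shows the mid block in the arm's shadow. Its top face is the lower rectangle, with corners (229,160), (288,160), (288,201) and (229,201); its left side face is above that.

```bash
python3 - <<'E'
from h import *
s=load('w1');st=arm.get_state()
B=plane(s,[(229,160),(289,160),(288,201.5),(228,201.5)],.105);print(B.round(4),B.mean(0))
for i,j in((0,1),(1,2),(2,3),(3,0)):print(np.linalg.norm(B[i]-B[j]),np.degrees(np.arctan2(*(B[j]-B[i])[1::-1])))
from scipy.spatial.transform import Rotation as R
print(R.from_euler('xyz',st['tool_rot'],degrees=True).inv().apply((B.mean(0)-st['tool_pos'])*1000))
E
```

```text
[[0.4225 0.2538 0.105 ]
 [0.471  0.2444 0.105 ]
 [0.4644 0.2086 0.105 ]
 [0.4138 0.2184 0.105 ]] [0.44294175 0.23129295 0.105     ]
0.04943514100240991 -10.950716678197264
0.0364449944995716 -100.50495243026654
0.05151112528374755 169.04908553536433
0.03648776671886931 76.23352379171996
[  1.37639886   2.61927538 133.78722275]
```

```bash
python3 -m crank '[{"translation":[1,2,0],"turn":0},{"translation":[0,0,35],"turn":0},{"translation":[0,0,35],"turn":0},{"translation":[0,0,35],"turn":0},{"translation":[0,0,30],"turn":0},{"translation":[0,0,18],"turn":0},{"translation":[0,0,10],"turn":0},{"translation":[0,0,0],"turn":0},{"translation":[0,0,0],"turn":0}]'
python3 -m crank '[{"translation":[0,0,0],"turn":0},{"translation":[0,0,0],"turn":0},{"translation":[0,0,0],"turn":0},{"translation":[0,0,0],"turn":0},{"translation":[0,0,0],"turn":0},{"translation":[0,0,0],"turn":0},{"translation":[0,0,0],"turn":0},{"translation":[0,0,0],"turn":0}]' 40
```

```text
time_s: 3.05
tool_pos: [0.4433, 0.2314, 0.0772]
tool_rot: [179.9, -0.0, 79.0]
wrist_force: [-0.7, 0.2, -0.1]
opening: 0.0854
grasp_force: 0.0
time_s: 3.85
tool_pos: [0.4435, 0.2317, 0.0779]
tool_rot: [179.9, -0.1, 79.0]
wrist_force: [-1.2, 1.0, 5.5]
opening: 0.051
grasp_force: 63.1
```

```bash
python3 -m crank '[{"translation":[0,0,-10],"turn":0},{"translation":[0,0,-30],"turn":0},{"translation":[0,0,-35],"turn":0},{"translation":[0,0,-35],"turn":0},{"translation":[0,0,-30],"turn":0},{"translation":[0,0,0],"turn":0}]'
python3 -m crank '[{"translation":[-20,8,0],"turn":0},{"translation":[-38,12,0],"turn":0},{"translation":[-40,13,0],"turn":0},{"translation":[-40,14,0],"turn":0},{"translation":[-40,14,0],"turn":0},{"translation":[-40,14,0],"turn":0},{"translation":[-40,13,0],"turn":0},{"translation":[-38,12,0],"turn":0},{"translation":[-30,9,0],"turn":0},{"translation":[-15,6,0],"turn":0}]'
python3 -m crank '[{"translation":[0,0,0],"turn":-7},{"translation":[0,0,0],"turn":-7},{"translation":[0,0,0],"turn":0},{"translation":[0,0,0],"turn":0}]'
python3 - <<'E'
from h import *
a=snap('wrist','w2');b=snap('top','t2');c=snap('scene','s2');st=arm.get_state();print(st['tool_pos'],st['tool_rot'],st['opening'])
t=cv2.resize(b['frame'][130:230,290:430],(400,286),interpolation=2);u=cv2.resize(c['frame'][190:330,200:396],(400,286),interpolation=2)
cv2.imwrite('pics/v2.png',np.vstack([cv2.resize(a['frame'],(400,300)),t]) if 0 else np.hstack([cv2.resize(a['frame'],(762,572))[:, :], ]))
cv2.imwrite('pics/v2b.png',np.hstack([t,u]))
E
```

```text
time_s: 4.45
tool_pos: [0.4451, 0.232, 0.2218]
tool_rot: [179.5, -0.3, 79.0]
wrist_force: [0.5, 0.1, -0.7]
opening: 0.0513
grasp_force: 62.8
time_s: 5.45
tool_pos: [0.4894, -0.1278, 0.2146]
tool_rot: [-179.8, 0.0, 78.8]
wrist_force: [-0.0, -0.4, -1.1]
opening: 0.0514
grasp_force: 62.7
time_s: 5.85
tool_pos: [0.4899, -0.1249, 0.2156]
tool_rot: [-179.9, -0.0, 92.8]
wrist_force: [-0.6, 0.3, -1.5]
opening: 0.0513
grasp_force: 62.8
[ 0.49013354 -0.12505897  0.21608033] [-1.79979923e+02 -1.44636462e-02  9.29215321e+01] 0.051245081201957796
```

View pics/v2.png

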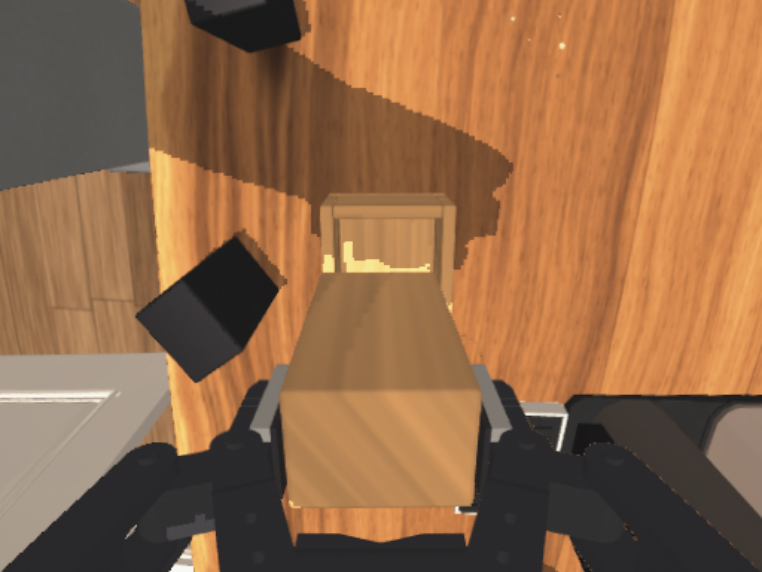

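View pics/v2b.png

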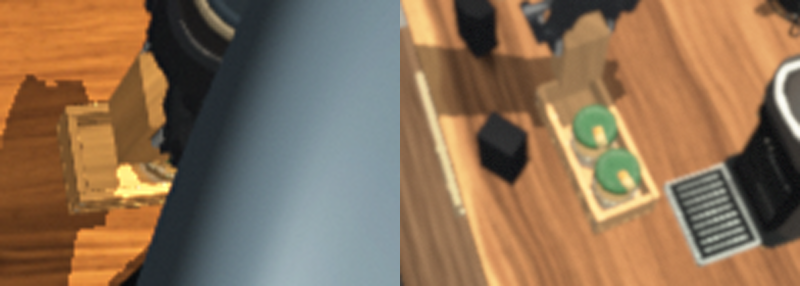

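The wrist view shows the crate's end wall rim with its outer edge at row about 205 and inner edge about 218, columns 320–456 in the enlarged picture. The held block's top edge is at row 390 (columns 283–479) and its bottom edge at row 272 (318–447). The jars still stand in the scene view.

```bash
python3 - <<'E'
from h import *
k=512/762
s=load('w2');p=lambda a,z:plane(s,np.array(a)*k,z).round(4)
C=p([(320,205),(456,205),(333,218),(443,218)],.058);print('rim',C,np.linalg.norm(C[0]-C[1]))
st=arm.get_state();zb=st['tool_pos'][2]-.0779
print('bot',p([(317,272),(435,272)],zb),'top',p([(283,390),(479,390),(477,507),(288,507)],zb+.105))
for z in(58,):
  # side wall inner edges lower down
  print('walls',p([(321,240),(341,240),(436,240),(455,240)],.058))
# lids triangulate: scene s1 & top t1
A=load('s1');B=load('t1')
def cent(s,roi):
  h=cv2.cvtColor(s['frame'],cv2.COLOR_BGR2HSV);g=cv2.inRange(h,(50,80,50),(80,255,230));m=np.zeros_like(g);x0,y0,x1,y1=roi;m[y0:y1,x0:x1]=g[y0:y1,x0:x1]
  n,l,S,c=cv2.connectedComponentsWithStats(m);o=[]
  for i in range(1,n):
    if S[i,4]>80:
      q=max(cv2.findContours((l==i).astype('u1'),0,1)[0],key=cv2.contourArea);o.append(cv2.fitEllipse(cv2.convexHull(q))[0])
  return o
for s_,r in((A,(270,225,330,300)),(B,(320,150,410,210)),(load('s2'),(270,225,330,300))):
  c=cent(s_,r);print('lids',c,plane(s_,c,.093).round(4))
E
```

```text
rim [[ 0.4525 -0.0925  0.058 ]
 [ 0.5329 -0.0884  0.058 ]
 [ 0.4604 -0.0999  0.058 ]
 [ 0.5259 -0.0966  0.058 ]] 0.08050447192547756
bot [[ 0.4608 -0.109   0.1382]
 [ 0.5135 -0.1063  0.1382]] top [[ 0.4654 -0.1068  0.2432]
 [ 0.5132 -0.1044  0.2432]
 [ 0.5173 -0.1408  0.2432]
 [ 0.4659 -0.1435  0.2432]]
walls [[ 0.4534 -0.1137  0.058 ]
 [ 0.4655 -0.1131  0.058 ]
 [ 0.5228 -0.1102  0.058 ]
 [ 0.5343 -0.1096  0.058 ]]
lids [(294.4810485839844, 252.4092254638672), (305.5646667480469, 273.6282043457031)] [[ 0.4902 -0.1822  0.093 ]
 [ 0.4954 -0.2411  0.093 ]]
lids [(381.1834716796875, 173.37249755859375), (355.51788330078125, 176.63116455078125)] [[ 0.4977 -0.2375  0.093 ]
 [ 0.4933 -0.1778  0.093 ]]
lids [(294.13446044921875, 252.51763916015625), (305.3748779296875, 273.96282958984375)] [[ 0.4893 -0.1822  0.093 ]
 [ 0.4947 -0.2417  0.093 ]]
```

```bash
python3 -m crank '[{"translation":[0,3,0],"turn":0},{"translation":[0,0,20],"turn":0},{"translation":[0,0,25],"turn":0},{"translation":[0,0,20],"turn":0},{"translation":[0,0,7],"turn":0},{"translation":[0,0,0],"turn":0},{"translation":[0,0,0],"turn":0}]'
python3 - <<'E'
from h import *
a=snap('wrist','w3');c=snap('scene','s3');st=arm.get_state();print(st['tool_pos'],st['tool_rot'])
w=cv2.resize(a['frame'][90:290,150:370],(440,400),interpolation=2);u=cv2.resize(c['frame'][200:320,240:348],(360,400),interpolation=2)
cv2.imwrite('pics/v3.png',np.hstack([w,u]))
E
```

```text
time_s: 6.7
tool_pos: [0.4938, -0.1255, 0.1453]
tool_rot: [179.9, 0.0, 93.0]
wrist_force: [0.2, 0.5, -1.4]
opening: 0.0511
grasp_force: 62.8
[ 0.49419631 -0.1257069   0.14595313] [1.79851190e+02 6.75969298e-02 9.29561935e+01]
```

View pics/v3.png

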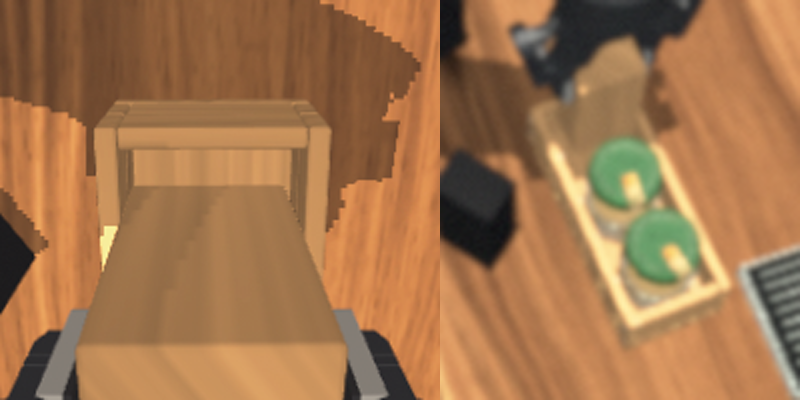

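The picture shows the block's bottom edge at row 186, columns about 122–287. The rim's inner corners are near (118,149) and (308,149), so the block sits left (-x) of centre. The jars stand unmoved.

```bash
python3 - <<'E'
from h import *
s=load('w3');p=lambda a,z:plane(s,np.array(a,float)/2+[150,90],z).round(4)
st=arm.get_state();zb=st['tool_pos'][2]-.0779
print(zb,'bot',p([(122,186),(287,186)],zb),'top',p([(79,346),(345,346)],zb+.105))
print('rimin',p([(119,149),(307,149)],.058),'out',p([(96,128),(330,128)],.058))
E
```

```text
0.06805312532775593 bot [[ 0.4636 -0.1099  0.0681]
 [ 0.5183 -0.1071  0.0681]] top [[ 0.4689 -0.1077  0.1731]
 [ 0.5172 -0.1052  0.1731]]
rimin [[ 0.4612 -0.0999  0.058 ]
 [ 0.5254 -0.0965  0.058 ]] out [[ 0.4533 -0.093   0.058 ]
 [ 0.5325 -0.0888  0.058 ]]
```

```bash
python3 -m crank '[{"translation":[2,2.5,0],"turn":0},{"translation":[0,0,0],"turn":0},{"translation":[0,0,10],"turn":0},{"translation":[0,0,12],"turn":0},{"translation":[0,0,12],"turn":0},{"translation":[0,0,12],"turn":0},{"translation":[0,0,5],"turn":0},{"translation":[0,0,0],"turn":0},{"translation":[0,0,0],"turn":0}]'
```

```text
time_s: 7.7
tool_pos: [0.4956, -0.1232, 0.0933]
tool_rot: [-180.0, -0.0, 93.0]
wrist_force: [0.4, 0.6, -1.7]
opening: 0.0512
grasp_force: 62.8
```

No contact so far, with about 7.5 mm left to go. I'll lower until the force shows.

```bash
python3 -m crank '[{"translation":[0,0,3],"turn":0},{"translation":[0,0,2],"turn":0},{"translation":[0,0,1],"turn":0},{"translation":[0,0,0],"turn":0},{"translation":[0,0,0],"turn":0}]'
python3 -m crank '[{"translation":[0,0,1],"turn":0},{"translation":[0,0,0],"turn":0},{"translation":[0,0,0],"turn":0}]'
python3 - <<'E'
from h import *
a=snap('wrist','w4');c=snap('scene','s4')
w=cv2.resize(a['frame'][90:290,150:370],(440,400),interpolation=2);u=cv2.resize(c['frame'][200:320,240:348],(360,400),interpolation=2)
cv2.imwrite('pics/v4.png',np.hstack([w,u]))
E
```

```text
time_s: 8.2
tool_pos: [0.4956, -0.1233, 0.0874]
tool_rot: [180.0, 0.0, 93.0]
wrist_force: [0.7, -0.6, -0.5]
opening: 0.0513
grasp_force: 62.8
time_s: 8.5
tool_pos: [0.4956, -0.1232, 0.0863]
tool_rot: [-180.0, -0.0, 93.0]
wrist_force: [-0.1, -0.1, -1.4]
opening: 0.0515
grasp_force: 62.8
```

View pics/v4.png

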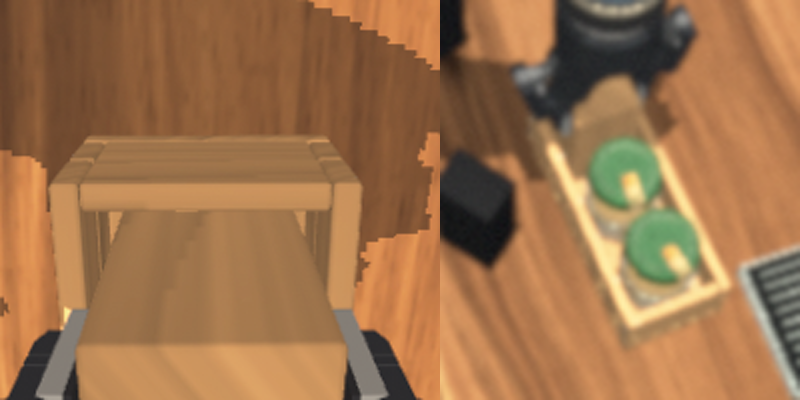

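The block is in the gap, square to the crate and clear of both side walls and the end wall, and the jars are unmoved. I'll go down to floor contact.

```bash
python3 -m crank '[{"translation":[0,0,1],"turn":0},{"translation":[0,0,0],"turn":0},{"translation":[0,0,0],"turn":0}]'
python3 -m crank '[{"translation":[0,0,0.7],"turn":0},{"translation":[0,0,0],"turn":0},{"translation":[0,0,0],"turn":0}]'
```

```text
time_s: 8.9
tool_pos: [0.4957, -0.1233, 0.086]
tool_rot: [180.0, 0.0, 93.0]
wrist_force: [-1.0, 0.5, 3.2]
opening: 0.0515
grasp_force: 63.1
time_s: 9.2
tool_pos: [0.4957, -0.1234, 0.0859]
tool_rot: [180.0, 0.0, 93.0]
wrist_force: [-2.6, 0.5, 6.3]
opening: 0.0511
grasp_force: 63.7
```

```bash
python3 -m crank '[{"translation":[0,0,0],"turn":0},{"translation":[0,0,0],"turn":0},{"translation":[0,0,0],"turn":0},{"translation":[0,0,0],"turn":0},{"translation":[0,0,0],"turn":0}]' 75
python3 -m crank '[{"translation":[0,0,-10],"turn":0},{"translation":[0,0,-20],"turn":0},{"translation":[0,0,-30],"turn":0},{"translation":[0,0,-30],"turn":0},{"translation":[0,0,-30],"turn":0},{"translation":[0,0,-20],"turn":0},{"translation":[0,0,0],"turn":0},{"translation":[0,0,0],"turn":0}]'
python3 - <<'E'
from h import *
a=snap('wrist','w5');c=snap('scene','s5')
w=cv2.resize(a['frame'][90:290,150:370],(440,400),interpolation=2);u=cv2.resize(c['frame'][200:320,240:348],(360,400),interpolation=2)
cv2.imwrite('pics/v5.png',np.hstack([w,u]))
E
```

```text
time_s: 9.7
tool_pos: [0.4955, -0.1232, 0.0843]
tool_rot: [-180.0, -0.0, 93.0]
wrist_force: [-0.9, -0.5, -1.3]
opening: 0.0751
grasp_force: 0.0
time_s: 10.5
tool_pos: [0.496, -0.1234, 0.2253]
tool_rot: [179.9, 0.0, 93.0]
wrist_force: [-0.3, -0.5, 0.7]
opening: 0.0752
grasp_force: 0.0
```

View pics/v5.png

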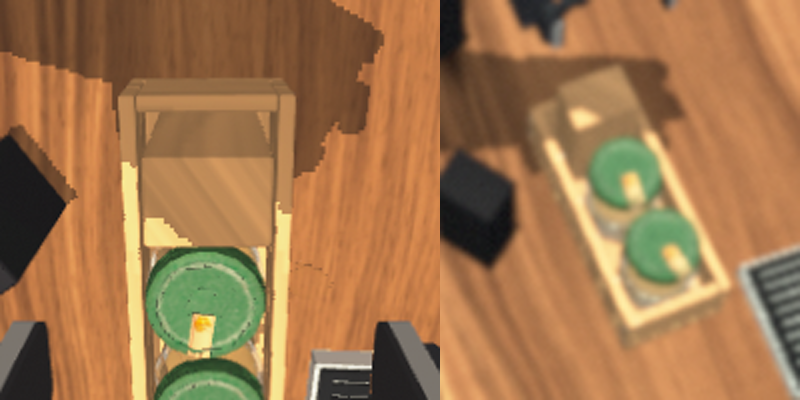

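The block stands upright and square in the gap, both jars stand where they were, and the gripper is clear. I'm handing in.

```bash
python3 -c "
from rig import arm
print(arm.sign_off())"
```

```text
the job is handed in; nothing more can be done
None
```

The middle-thickness block stands upright and square on the crate floor in the gap, released at about 10 s, and both jars are still standing where they were; the job is handed in.

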